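# Unlatch the chopping board and lean it up to dry

## Task

Free the walnut chopping board from its slot: pull the spring latch's T grip up, give it a quarter turn anticlockwise so that it stays latched open, let go of it, and lift the board straight out. Then lean the board on its long edge against the tiled panel of the drying stand, about midway along and square to it: foot in the tray and up against the lip so that it cannot slide, top edge resting back on the tiles. Leave the latch open and the other things where they are.

Things in the scene. Friction and masses are not known exactly. Their poses are not given: they have to be found in the camera images.
- board: Loose plain walnut chopping board, 16 mm thick (its x), 180 mm long (its y), 150 mm high (its z), standing in the dock's slot on a long edge; about 0.28 kg; both faces alike. Origin: middle of its lower edge face (mid-thickness, mid-length). Can be picked from above by the middle of its upper edge, across the 16 mm.
- board_top (a point): The middle of the board's upper edge face, 150 mm along the board's z from its origin.
- dock: Fixed steel dock with a slot along its y for the standing board. Origin on the work surface under the slot's middle; z up. Base plate 100 mm (x) by 300 mm (y -120 to +180), 10 mm thick; the board stands on it (edges at z 10 and 160 mm), y along the slot, between rails up to z 60 mm with 1.5 mm play per face and low end stops.
- dock_post (a point): Top centre of the dock's square 34 mm latch post, on the latch's vertical axis: at dock (0, +122, 143) mm, 32 mm past the board's +y end. Its axes are the dock's.
- latch_grip (a point): Centre of the latch's black T grip on the post's axis, z 199 mm when closed: a bar 60 mm long, 14 wide, 26 high. Closed, it lies along the dock's y (pinch across dock x); under it a steel tongue 14 mm wide (z 162 to 171 mm) reaches 56 mm from the axis towards the slot, 24 mm over the board's upper corner, so the board cannot be lifted. Site y turns with the bar and stays along it.
- latch_pull (a joint): How far the T grip is pulled up, m: 0 closed, stop at 0.015. A spring pulls it down, 4 N at 0 to 6 N at the stop. A cross pin in a slotted collar prevents turning until raised 10 mm or more; turned and let go, the pin rests on the collar at about 0.010.
- latch_turn (a joint): Turn of the T grip in rad, anticlockwise seen from above positive: 0 closed, stop at 1.571 (quarter turn). While raised it turns freely with little friction; let go after turning, it stays up on the collar with the tongue swung off the board, to the dock's +x side.
- stand: Fixed drying stand. Origin on the work surface below the middle of the front face of its upright tiled panel; x points into the panel, y along it, z up. Front face: plane x = 0, y -130 to +130 mm, top at z 155 mm, 16 mm thick. In front of it a flat steel tray, floor at z 6 mm, from x = 0 to the lip's inner face at x = -70 mm.
- stand_lip (a point): Middle of the top of the lip's inner edge, at stand (-70, 0, 18) mm; the lip runs along stand y, 12 mm thick. A board leaning back on the panel with its foot against the lip is about 21 degrees off vertical; at less than 6 degrees it does not fall back on the panel by itself. Axes as the stand's.
- lunchbox: Bystander: white plastic lunch box with sliding lid, 110 x 166 x 60 mm; origin under its middle.
- fork: Bystander: steel fork, 185 mm, lying flat along its x, 4 mm thick; origin under its middle.
- ramekin: Bystander: glazed ceramic ramekin, 80 mm across, 45 mm high; origin under its middle.
- bowl: Bystander: hard silicone bowl, 140 mm across, 60 mm high; origin under its middle.
- mug: Bystander: white mug, 80 mm across, 90 mm high, handle at its +y; origin under its middle.
- jar: Bystander: closed glass jar, 68 mm across, 110 mm high; origin under its middle.
Things that resemble listed ones, but are neither listed nor needed, are in the scene too. What is meant by the board is not green, and is the smaller of those in its own colour.

How it is judged:
By the outcome, as a careful person would: the job done as asked, in the order asked, and still so for the second after the job is handed in, with the robot touching nothing.
It also fails if it takes over 58 s, if anything falls off the work surface, if the arm or the gripper's body presses on something with over 40 N, if the wrist force passes 120 N, or if a joint passes its speed limit or range.

## Robot

A 6-joint arm with a two-finger parallel gripper is mounted at the origin on the work surface. World frame = base frame: x ahead of the robot, y to its left, z up, the work surface at z = 0. Lengths are in m, angles in rad, forces in N, time in s.
With the tool pointing down it reaches from about 0.25 to 0.725 m from the base axis. Payload 4 kg.
Tool frame: the origin (TCP) lies on the centre line of the jaws, within the pads' length; the fingertips stand 11 mm ahead of it and the grasp point (between the pads) lies 8 mm behind it (bot.nose_length is the distance from the TCP to the fingertips, in m); z points along the fingers, y is the direction in which the jaws open and shut (so a half turn about z gives the same grasp; the last joint's range is limited). The gripper opens to 85 mm and grips with 20 to 120 N. Pads are 22 mm wide; open, the fingers measure 114 mm over their backs; the gripper's body (76 mm by 85 mm) begins 54 mm behind the grasp point. The pads swing forward as they close: fully open they stand 13 mm farther back than shut.
Start: joints at [-1.319, 0.241, 0.005, 1.335, 0, 1.571], TCP at [0.125, -0.484, 0.242] pointing down, gripper open.
Joint ranges: [-2.72, 2.72], [-1.05, 1.87], [-1.09, 1.28], [-1.99, 2.15], [-1.42, 1.44], [-3.14, 3.14]. Speed limits (rad/s): [2.79, 2.79, 3.14, 3.14, 3.14, 3.14].

## Interface

Orientations are given as a unit quaternion [x, y, z, w].
In Python, from workcell import bot gives the robot as it stands.
- The arm moves only by the tool play_rows, never from a script. Its argument "plan" is one flat list of numbers, 6 for each row, row after row: the shift along the tool's x, y, z in mm, then the turn, a rotation vector about the tool's x, y, z in rad. A call has 1 to 20 rows; each row shifts and turns the commanded pose from where the row before left it, along the tool's axes as they then stand; what a row does not reach is not made up. A row lasts 1/8 s, in which the tool goes at most 62.5 mm and 10.7 degrees, less where a joint would pass 70% of its speed; a pose out of reach is approached as far as the arm can. A call with a gripper value outside its range is refused whole. "hand" is the opening in per cent of the stroke, from 0 (shut) to 100 (fully open), set as the call begins (left out, the last holds). The fingers move at their own pace and stop on an object; the grip force is fixed at half the most. Time passes only in rows, so rows that do not move let the fingers close. It gives the time, the measured TCP pose, the force and the opening at its end, in the units of the state.
- bot.get_obs(): the state, without advancing time (a new reading comes with each control period).
- bot.camera(name): name is "side" or "top" or "wrist"; returns a dict with "frame" (420x560x3 uint8, blue, green, red), "range_z" (420x560 float32, m along the optical axis (not along the pixel's ray), 0 where there is no reading), "K" (3x3 intrinsics, pixels), "cam_to_world" (4x4, takes a point from camera to world coordinates). Camera axes: x right, y down, z forward; pixel columns grow to the right and rows downward; lengths in m; the calibration is good to about 2 mm. A picture is of the moment at which its call begins.
- bot.job_done(): hands the job in, once; it reports no verdict.
Trained networks look in the newest picture that a camera, given by its name, has taken for a name from the list of things; names that differ only in an ending like _2 or _b are one class to them, and where a whole thing is asked for, a point or a joint stands for the part that bears it (a point fixed in the world has none). Each returns a list of dicts, best first, with "p" (0 to 1); they miss things now and then, are a little off and sometimes report something else, mostly with a low value. They report only what shows in the picture. A call takes as long as a camera call. They do not tell look-alikes from the thing itself.
- bot.outline_of(query, camera): "mask" (420x560 bool, what is visible of it) and "point" ([row, column] in pixels, amid what is visible of it).
The state is a dict: "clock": time; "joint_pos": joint angles; "joint_vel": joint speeds; "tau": joint torques, N m; "eef_pos": TCP position; "tool_rot": TCP orientation; "ft_force": force on the tool from outside, world axes, zero at the start; "ft_torque": the same for the moment, N m; "grip_width": finger opening in m.
Only numpy, scipy, OpenCV 4.12 (cv2) and the standard library are available. Lean on these libraries where they do the work, as an engineer would, in place of code of your own. Each camera call takes 0.05 s, during which the arm holds its last target.

## Working session

There is one attempt and no reset: what is moved stays moved. The work goes in short steps, Python scripts to look and compute and a tool call to move; the robot and the scene stay as the last step left them, time stands still between calls to the robot, and variables do not carry over. Pictures are saved under pics/ and viewed, and the job is handed in when it is done.

Besides the shell and the picture viewer there is one more tool, called after "Call:" as name(argument=value, ...) on one line, values as JSON. play_rows: Moves the arm, as the interface text tells. Its arguments: {"type":"object","properties":{"plan":{"type":"array","items":{"type":"number"}},"hand":{"type":"number"}},"required":["plan"]}

```bash
mkdir -p pics; ls; cat > h.py <<'E'
import numpy as np, cv2
from workcell import bot
def snap(n,f=None):
    c=bot.camera(n)
    if f: cv2.imwrite('pics/'+f,c['frame'])
    return c
def pts(c):
    z=c['range_z'];K=c['K'];v,u=np.mgrid[:z.shape[0],:z.shape[1]]
    P=np.stack([(u-K[0,2])/K[0,0]*z,(v-K[1,2])/K[1,1]*z,z],-1)
    T=c['cam_to_world'];W=P@T[:3,:3].T+T[:3,3];W[z==0]=np.nan
    return W
E
python3 - <<'E'
from h import *
o=bot.get_obs();print({k:np.round(v,3).tolist() for k,v in o.items()})
for n in['side','top','wrist']:
    c=snap(n,n+'0.png');np.savez(n+'0.npz',**c)
    for q in['board','dock','latch_grip','stand','lunchbox','fork','ramekin','bowl','mug','jar']:
        for r in bot.outline_of(q,n):
            W=pts(c)[r['mask']]
            print(n,q,round(r['p'],2),np.round(r['point']),np.round(np.nanmedian(W,0),3),np.round(np.nanpercentile(W,[2,98],axis=0),3).tolist())
E
```

```text
pics
{'clock': 0.0, 'joint_pos': [-1.319, 0.241, 0.004, 1.335, -0.0, 1.571], 'joint_vel': [0.001, -0.002, 0.001, -0.0, -0.001, -0.001], 'tau': [0.001, -37.232, 25.241, 0.017, -0.0, -0.0], 'eef_pos': [0.124, -0.484, 0.241], 'tool_rot': [0.992, 0.126, -0.0, -0.001], 'ft_force': [0.705, -0.32, 0.27], 'ft_torque': [0.019, -0.029, 0.016], 'grip_width': 0.085}
side board 0.82 [195. 301.] [ 0.455 -0.112  0.129] [[0.445, -0.224, 0.052], [0.47, -0.05, 0.162]]
side board 0.66 [126. 318.] [ 0.523 -0.446  0.104] [[0.502, -0.528, 0.01], [0.555, -0.359, 0.152]]
side board 0.58 [378. 333.] [0.212 0.301 0.149] [[0.133, 0.21, 0.013], [0.284, 0.38, 0.197]]
side dock 0.79 [215. 309.] [ 0.446 -0.13   0.012] [[0.408, -0.305, 0.006], [0.503, -0.022, 0.21]]
side dock 0.25 [177. 379.] [ 0.3   -0.334  0.078] [[0.27, -0.38, 0.006], [0.332, -0.323, 0.112]]
side latch_grip 0.71 [147. 240.] [ 0.751 -0.323  0.036] [[0.673, -0.364, 0.002], [0.802, -0.234, 0.061]]
side latch_grip 0.48 [145. 314.] [ 0.471 -0.242  0.197] [[0.464, -0.287, 0.143], [0.485, -0.208, 0.214]]
side stand 0.56 [342. 207.] [0.486 0.332 0.036] 
[... 1756 characters left out ...]
9, 0.159], [0.482, -0.208, 0.215]]
top stand 0.62 [219. 155.] [0.502 0.313 0.015] [[0.381, 0.234, 0.002], [0.628, 0.344, 0.157]]
top lunchbox 0.94 [129. 189.] [0.749 0.207 0.055] [[0.701, 0.129, 0.018], [0.805, 0.29, 0.061]]
top fork 0.78 [145. 240.] [0.715 0.069 0.004] [[0.604, 0.05, -0.004], [0.777, 0.082, 0.009]]
top ramekin 0.59 [219. 238.] [0.49  0.081 0.01 ] [[0.452, 0.043, 0.002], [0.52, 0.113, 0.048]]
top bowl 0.96 [130. 366.] [ 0.747 -0.309  0.026] [[0.679, -0.363, 0.003], [0.797, -0.24, 0.061]]
top mug 0.81 [136. 271.] [ 0.735 -0.026  0.037] [[0.682, -0.064, -0.0], [0.78, 0.008, 0.092]]
top jar 0.81 [285. 398.] [ 0.303 -0.347  0.108] [[0.271, -0.384, 0.002], [0.334, -0.325, 0.114]]
```

View pics/side0.png

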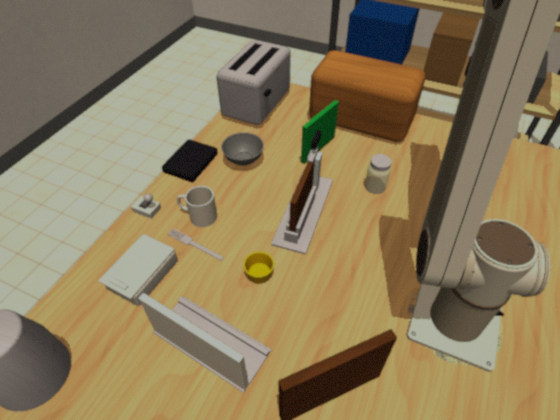

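View pics/top0.png

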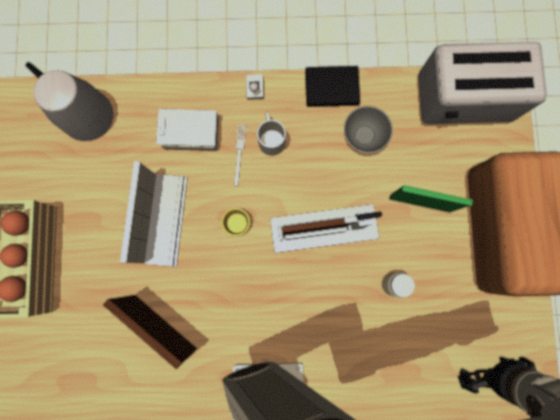

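Side and top views show three boards: the dark walnut one in the dock at top (226,316), a green one at (199,427), and a larger walnut one (top at z≈0.20) at (326,149). I choose the docked one, because it isn't green and is the smaller walnut. The latch grip is at top (216,365). The stand is at (215,155), with its panel on the far +y side and its lip facing the dock.

```bash
python3 - <<'E'
from h import *
class B: pass
for n in['top','side']:
    c=dict(np.load(n+'0.npz'));W=pts(c);x,y,z=W[...,0],W[...,1],W[...,2]
    def fit(name,m):
        P=W[m][:,:2]; 
        (cx,cy),(w,h),a=cv2.minAreaRect((P*1000).astype(np.float32))
        mu=P.mean(0);d=np.linalg.svd(P-mu)[2][0] if len(P)<4000 else np.linalg.eigh(np.cov(P.T))[1][:,1]
        print(n,name,m.sum(),'rect',round(cx,1),round(cy,1),round(w,1),round(h,1),round(a,1),'mean',np.round(mu,4),'dir',round(np.degrees(np.arctan2(d[1],d[0]))%180,1),'z',np.round(np.median(z[m]),4))
    R=(x>.38)&(x<.54)&(y>-.33)&(y<0)
    fit('boardtop',R&(z>.153)&(z<.166)&(y>-.225))
    fit('grip',R&(z>.206)&(z<.22))
    fit('post/tongue',R&(z>.136)&(z<.15)&(y<-.2))
    fit('base',R&(z>.006)&(z<.014))
    S=(x>.33)&(x<.68)&(y>.2)&(y<.42)
    fit('paneltop',S&(z>.148)&(z<.163))
    fit('lip',S&(z>.0155)&(z<.022)&(y<.27))
    fit('tray',S&(z>.004)&(z<.009))
    m=S&(z>.03)&(z<.14)
    if m.sum()>50:
        P=W[m];mu=P.mean(0);nn=np.linalg.svd(P-mu,full_matrices=False)[2][2];print('panel face',m.sum(),mu,nn)
c=dict(np.load('top0.npz'))['frame']
cv2.imwrite('pics/crop.png',cv2.resize(c[130:280,100:480],None,fx=2.1,fy=2.1,interpolation=2))
E
```

```text
top boardtop 415 rect 460.9 -138.1 16.7 172.3 5.8 mean [ 0.46   -0.1324] dir 96.0 z 0.1598
top grip 143 rect 474.1 -262.4 13.6 58.8 5.8 mean [ 0.4738 -0.2621] dir 95.4 z 0.2109
top post/tongue 91 rect 471.4 -239.2 33.8 78.6 6.9 mean [ 0.4677 -0.2592] dir 98.3 z 0.1437
top base 2035 rect 466.3 -164.0 149.6 323.1 1.3 mean [ 0.4612 -0.1652] dir 94.7 z 0.01
top paneltop 708 rect 507.9 333.3 18.8 259.1 83.4 mean [0.5059 0.3327] dir 173.2 z 0.1549
top lip 319 rect 498.1 249.7 13.2 258.0 83.3 mean [0.4971 0.25  ] dir 173.3 z 0.0183
top tray 1948 rect 505.5 310.3 219.1 348.4 90.0 mean [0.4989 0.2894] dir 174.6 z 0.0061
panel face 1294 [0.50482525 0.32618696 0.0876121 ] [1.19202465e-01 9.92869929e-01 2.75258104e-04]
side boardtop 301 rect 461.0 -134.5 17.0 172.1 5.9 mean [ 0.4594 -0.1269] dir 96.1 z 0.1598
side grip 78 rect 474.8 -258.6 14.4 58.1 6.8 mean [ 0.4735 -0.2573] dir 96.4 z 0.2107
side post/tongue 68 rect 472.6 -241.2 34.2 76.0 6.2 mean [ 0.4673 -0.2538] dir 99.0 z 0.1424
side base 1259 rect 477.0 -167.7 125.1 301.6 6.1 mean [ 0.4474 -0.1328] dir 87.9 z 0.0102
side paneltop 1071 rect 507.7 334.6 18.0 259.0 83.3 mean [0.4996 0.3368] dir 173.2 z 0.1549
side lip 496 rect 498.1 251.6 13.5 258.1 83.3 mean [0.4936 0.2525] dir 173.3 z 0.0181
side tray 1664 rect 505.2 310.3 218.3 346.9 89.8 mean [0.4821 0.2865] dir 172.6 z 0.0062
panel face 1756 [0.49373544 0.34388634 0.08765763] [1.09179143e-01 9.94022089e-01 3.49896634e-05]
```

View pics/crop.png

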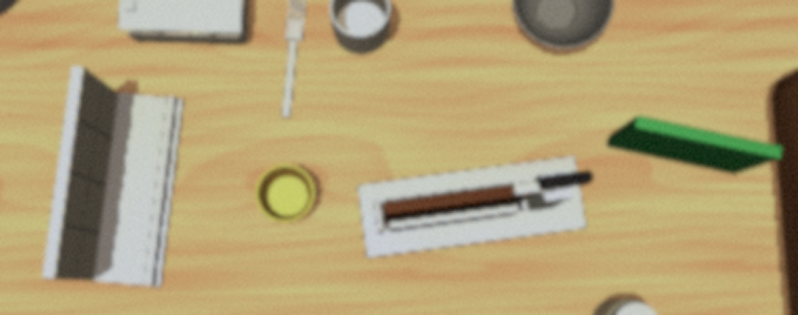

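The crop confirms it: brown board in the white dock, with the latch bar black and the tongue over the board's end. The grip axis is at about (0.4745, -0.2605) and the bar points at 96°. Moving above it.

Call:
play_rows(plan=[0,0,-20,0,0,-0.178,0,0,-20,0,0,-0.178,0,0,0,0,0,-0.178,0,0,0,0,0,-0.178,0,0,0,0,0,-0.178,0,0,0,0,0,-0.178,0,0,0,0,0,-0.178,0,0,0,0,0,-0.178,18.6,37.2,0,0,0,0,18.6,37.2,0,0,0,0,18.6,37.2,0,0,0,0,18.6,37.2,0,0,0,0,18.6,37.2,0,0,0,0,18.6,37.2,0,0,0,0,18.6,37.2,0,0,0,0,18.6,37.2,0,0,0,0,18.6,37.2,0,0,0,0,18.6,37.2,0,0,0,0], hand=100)

```text
clock: 3.9
eef_pos: [0.4762, -0.2594, 0.2823]
tool_rot: [0.669, 0.743, -0.0, 0.0]
ft_force: [0.9, -0.7, 0.8]
grip_width: 0.0856
```

```bash
cat >> h.py <<'E'
from scipy.spatial.transform import Rotation as Ro
def pose():
    o=bot.get_obs();R=Ro.from_quat(o['tool_rot']).as_matrix()
    print('t',round(o['clock'],2),'p',np.round(o['eef_pos'],4),'tx',np.round(R[:,0],3),'ty',np.round(R[:,1],3),'tz',np.round(R[:,2],3),'psi',round(np.degrees(np.arctan2(R[1,1],R[0,1])),2),'F',np.round(o['ft_force'],1),'w',round(o['grip_width'],4))
    return np.array(o['eef_pos']),R
E
python3 - <<'E'
from h import *
p,R=pose()
for n in['wrist','top']:
    c=snap(n,n+'1.png');W=pts(c);x,y,z=np.moveaxis(W,-1,0)
    m=(abs(x-.474)<.04)&(abs(y+.26)<.06)&(z>.206)&(z<.22)
    for k,mm in(('grip',m),('board',(abs(x-.461)<.03)&(y>-.23)&(y<-.03)&(z>.153)&(z<.166))):
        if mm.sum()>20:print(n,k,mm.sum(),cv2.minAreaRect((W[mm][:,:2]*1000).astype(np.float32)),np.median(z[mm]))
E
```

```text
t 3.9 p [ 0.4762 -0.2594  0.2823] tx [-0.105  0.994 -0.   ] ty [0.994 0.105 0.   ] tz [ 0. -0. -1.] psi 6.02 F [ 0.9 -0.7  0.8] w 0.0856
wrist grip 2102 ((474.5085144042969, -260.0845031738281), (13.733147621154785, 59.595821380615234), 5.503471851348877) 0.21174216968447515
wrist board 3271 ((465.46099853515625, -176.6689453125), (15.980083465576172, 102.38045501708984), 6.360379219055176) 0.16013463514631343
top grip 90 ((473.03704833984375, -252.828125), (13.4059419631958, 39.67991256713867), 3.8655452728271484) 0.21083652425819877
top board 416 ((460.9622497558594, -139.3903350830078), (16.58066749572754, 174.95578002929688), 6.15688419342041) 0.15987302369362377
```

View pics/wrist1.png

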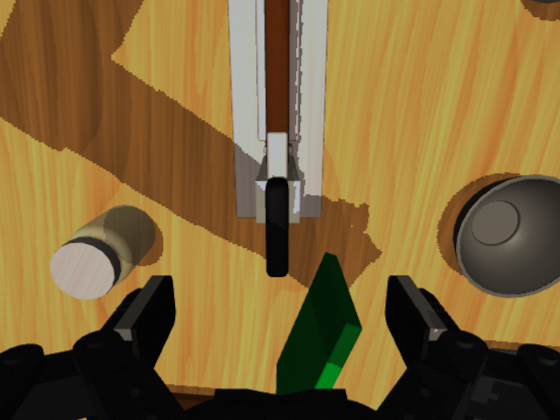

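The wrist view shows the black bar at (277,225), between the jaws and aligned with them. The measurement agrees with the earlier one to within 1 mm. Going down and closing.

Call:
play_rows(plan=[-0.5,-1.8,10,0,0,0,0,0,25,0,0,0,0,0,25,0,0,0,0,0,20,0,0,0,0,0,9,0,0,0,0,0,0,0,0,0], hand=60)

```text
clock: 4.75
eef_pos: [0.4722, -0.2613, 0.1928]
tool_rot: [0.67, 0.743, -0.0, -0.001]
ft_force: [0.3, -1.0, 0.7]
grip_width: 0.0512
```

Call:
play_rows(plan=[0,0,0,0,0,0,0,0,0,0,0,0,0,0,0,0,0,0,0,0,0,0,0,0,0,0,0,0,0,0,0,0,0,0,0,0,0,0,0,0,0,0,0,0,0,0,0,0], hand=0)

```text
clock: 5.75
eef_pos: [0.4742, -0.2613, 0.1944]
tool_rot: [0.669, 0.743, 0.0, 0.001]
ft_force: [1.7, -0.9, 5.5]
grip_width: 0.0133
```

Gripped with only small side forces. Pulling up 13 mm.

Call:
play_rows(plan=[0,0,-3,0,0,0,0,0,-3,0,0,0,0,0,-3,0,0,0,0,0,-3,0,0,0,0,0,-1,0,0,0,0,0,0,0,0,0])

```text
clock: 6.5
eef_pos: [0.4739, -0.2611, 0.2051]
tool_rot: [0.669, 0.743, 0.0, -0.0]
ft_force: [4.6, -2.1, -6.9]
grip_width: 0.013
```

```bash
python3 - <<'E'
from h import *
p,R=pose()
for n in['wrist','side']:
    c=snap(n,n+'2.png');W=pts(c);x,y,z=np.moveaxis(W,-1,0)
    m=(abs(x-.474)<.01)&(abs(y+.26)<.035)&(z>.18)&(z<.24)
    if m.sum():print(n,np.nanpercentile(z[m],[2,25,50,90,98]))
E
```

```text
t 6.5 p [ 0.4739 -0.2611  0.2051] tx [-0.105  0.994  0.   ] ty [0.994 0.105 0.   ] tz [ 0.  0. -1.] psi 6.03 F [ 4.6 -2.1 -6.9] w 0.013
wrist [0.18075728 0.22017068 0.22231913 0.23113187 0.23693693]
side [0.18017548 0.20453331 0.22034851 0.22870245 0.23548811]
```

Call:
play_rows(plan=[0,0,-1,0,0,0,0,0,-1.5,0,0,0,0,0,0,0,0,-0.06,0,0,0,0,0,-0.1,0,0,0,0,0,-0.1])

```text
clock: 7.22
eef_pos: [0.4738, -0.2611, 0.2074]
tool_rot: [0.566, 0.825, 0.0, -0.0]
ft_force: [5.5, -1.6, -5.5]
grip_width: 0.0128
```

Turning with no force build-up. Finishing the quarter turn.

Call:
play_rows(plan=[0,0,0,0,0,-0.145,0,0,0,0,0,-0.145,0,0,0,0,0,-0.145,0,0,0,0,0,-0.145,0,0,0,0,0,-0.145,0,0,0,0,0,-0.145,0,0,0,0,0,-0.145,0,0,0,0,0,-0.145,0,0,0,0,0,-0.145,0,0,0,0,0,-0.02,0,0,0,0,0,0])

```text
clock: 8.6
eef_pos: [0.4735, -0.2616, 0.2074]
tool_rot: [-0.059, 0.998, -0.0, -0.0]
ft_force: [5.0, -2.5, -7.8]
grip_width: 0.0131
```

```bash
python3 - <<'E'
from h import *
p,R=pose(); print(bot.get_obs()['ft_torque'])
snap('wrist','wrist3.png')
E
```

```text
t 8.6 p [ 0.4735 -0.2616  0.2074] tx [-0.993 -0.117  0.001] ty [-0.117  0.993 -0.   ] tz [-0.001 -0.    -1.   ] psi 96.71 F [ 5.  -2.5 -7.8] w 0.0131
[-0.59389439 -1.11743798 -0.52983741]
```

View pics/wrist3.png

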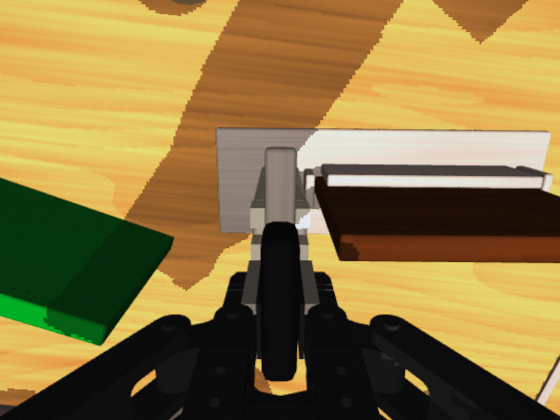

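The tongue (280,185) is now swung to the robot side, clear of the board. Setting the pin down on the collar, then releasing and rising.

Call:
play_rows(plan=[0,0,1,0,0,0,0,0,1.5,0,0,0,0,0,0,0,0,0])

```text
clock: 9.02
eef_pos: [0.4736, -0.2615, 0.2048]
tool_rot: [-0.059, 0.998, -0.0, -0.0]
ft_force: [5.2, -2.4, -7.3]
grip_width: 0.0131
```

Call:
play_rows(plan=[0,0,0,0,0,0,0,0,0,0,0,0,0,0,0,0,0,0,0,0,0,0,0,0,0,0,-10,0,0,0,0,0,-20,0,0,0,0,0,-25,0,0,0,0,0,-25,0,0,0,0,0,0,0,0,0], hand=60)

```text
clock: 10.15
eef_pos: [0.4745, -0.2616, 0.2892]
tool_rot: [-0.06, 0.998, -0.002, 0.002]
ft_force: [-0.3, 0.4, -0.6]
grip_width: 0.0512
```

```bash
python3 - <<'E'
from h import *
p,R=pose()
for n in['wrist','top']:
    c=snap(n,n+'4.png');W=pts(c);x,y,z=np.moveaxis(W,-1,0)
    m=(abs(x-.474)<.04)&(abs(y+.26)<.04)&(z>.214)&(z<.235)
    for k,mm in(('grip',m),('board',(abs(x-.461)<.03)&(y>-.235)&(y<-.03)&(z>.153)&(z<.166))):
        if mm.sum()>20:print(n,k,mm.sum(),cv2.minAreaRect((W[mm][:,:2]*1000).astype(np.float32)),np.median(z[mm]))
E
```

```text
t 10.15 p [ 0.4745 -0.2616  0.2892] tx [-0.993 -0.119 -0.005] ty [-0.119  0.993 -0.003] tz [ 0.005 -0.003 -1.   ] psi 96.83 F [-0.3  0.4 -0.6] w 0.0512
wrist grip 2232 ((474.2275390625, -260.9041442871094), (59.392005920410156, 14.018180847167969), 6.113971710205078) 0.22170852365663768
wrist board 5257 ((461.78863525390625, -140.56387329101562), (16.697629928588867, 178.79417419433594), 6.067198276519775) 0.1600913965187306
top grip 51 ((456.30816650390625, -262.541259765625), (13.722731590270996, 22.24665641784668), 84.66567993164062) 0.22100682108933056
top board 465 ((461.061279296875, -141.55593872070312), (16.567886352539062, 179.2235870361328), 5.8474202156066895) 0.1597251758705236
```

View pics/wrist4.png

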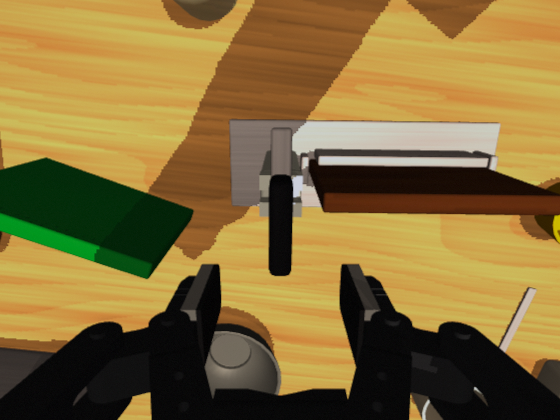

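The latch stays open: bar top at z 0.222 (10 mm up), turned 90°, tongue off the board. The board centre is (0.4615, -0.141). Moving over it, aligning and descending.

Call:
play_rows(plan=[0,0,0,0,0,0.176,0,0,0,0,0,0.176,0,0,0,0,0,0.176,0,0,0,0,0,0.176,0,0,0,0,0,0.176,0,0,0,0,0,0.176,0,0,0,0,0,0.176,0,0,0,0,0,0.176,0,0,0,0,0,0.176,30,0,0,0,0,0,30,0,0,0,0,0,30,0,0,0,0,0,31,0,0,0,0,0,0,0,20,0,0,0,0,0,20,0,0,0,0,0,0,0,0,0,0,0,0,0,0,0], hand=60)

```text
clock: 12.38
eef_pos: [0.4604, -0.1407, 0.2463]
tool_rot: [0.669, 0.744, -0.0, -0.0]
ft_force: [-0.2, -0.0, 0.1]
grip_width: 0.0511
```

```bash
python3 - <<'E'
from h import *
p,R=pose()
for n in['wrist']:
    c=snap(n,n+'5.png');W=pts(c);x,y,z=np.moveaxis(W,-1,0)
    mm=(abs(x-.461)<.03)&(y>-.235)&(y<-.03)&(z>.153)&(z<.166)
    print(n,mm.sum(),cv2.minAreaRect((W[mm][:,:2]*1000).astype(np.float32)),np.median(z[mm]))
E
```

```text
t 12.38 p [ 0.4604 -0.1407  0.2463] tx [-0.106  0.994  0.   ] ty [ 0.994  0.106 -0.001] tz [-0.001  0.    -1.   ] psi 6.07 F [-0.2 -0.   0.1] w 0.0511
wrist 6798 ((461.56927490234375, -139.0352783203125), (16.03620719909668, 179.34246826171875), 6.059844493865967) 0.16017738245542207
```

Call:
play_rows(plan=[1,1.2,26,0,0,0,0,0,30,0,0,0,0,0,30,0,0,0,0,0,20,0,0,0,0,0,0,0,0,0])

```text
clock: 13.05
eef_pos: [0.4608, -0.1394, 0.1395]
tool_rot: [0.669, 0.743, -0.001, -0.001]
ft_force: [1.0, -0.2, -0.6]
grip_width: 0.0513
```

Call:
play_rows(plan=[0,0,0,0,0,0,0,0,0,0,0,0,0,0,0,0,0,0,0,0,0,0,0,0,0,0,0,0,0,0,0,0,0,0,0,0,0,0,0,0,0,0], hand=0)

```text
clock: 13.92
eef_pos: [0.4626, -0.1399, 0.1418]
tool_rot: [0.669, 0.744, 0.001, 0.001]
ft_force: [-0.1, -0.0, 6.4]
grip_width: 0.0148
```

Gripped at 14.8 mm. Lifting straight out by about 125 mm, slowly at first.

Call:
play_rows(plan=[0,0,-4,0,0,0,0,0,-8,0,0,0,0,0,-10,0,0,0,0,0,-15,0,0,0,0,0,-15,0,0,0,0,0,-15,0,0,0,0,0,-20,0,0,0,0,0,-20,0,0,0,0,0,-20,0,0,0,0,0,0,0,0,0,0,0,0,0,0,0])

```text
clock: 15.3
eef_pos: [0.4612, -0.1394, 0.2667]
tool_rot: [0.669, 0.744, -0.0, -0.001]
ft_force: [-0.4, -0.0, -3.1]
grip_width: 0.0154
```

```bash
python3 - <<'E'
from h import *
p,R=pose()
snap('side','side6.png');snap('wrist','wrist6.png')
E
```

```text
t 15.3 p [ 0.4612 -0.1394  0.2667] tx [-0.106  0.994  0.   ] ty [ 0.994  0.106 -0.001] tz [-0.001  0.    -1.   ] psi 6.08 F [-0.4 -0.  -3.1] w 0.0154
```

View pics/side6.png

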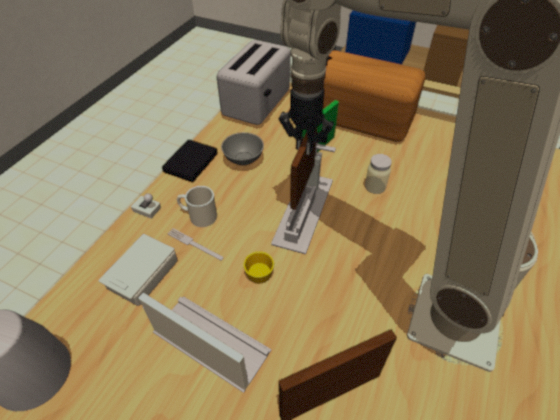

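Board is clear of the dock (side image (302,175)) and the latch is still open. Carrying it to the stand and turning it parallel to the panel.

Call:
play_rows(plan=[25,0,0,0,0,0,40,0,0,0,0,0,40,0,0,0,0,0,30,0,0,0,0,0,15,0,0,0,0,-0.08,0,0,0,0,0,-0.16,0,0,0,0,0,-0.16,0,0,0,0,0,-0.16,0,0,0,0,0,-0.16,0,0,0,0,0,-0.16,0,0,0,0,0,-0.16,0,0,0,0,0,-0.16,0,0,0,0,0,-0.1,0,0,0,0,0,-0.048,0,0,0,0,0,0])

```text
clock: 17.27
eef_pos: [0.4452, 0.0096, 0.2665]
tool_rot: [0.059, 0.998, -0.0, -0.001]
ft_force: [-0.8, 0.1, -3.5]
grip_width: 0.0148
```

Call:
play_rows(plan=[-4,20,0,0,0,0,-4,40,0,0,0,0,-4,40,0,0,0,0,-4,40,0,0,0,0,-4,40,0,0,0,0,-4,40,0,0,0,0,0,30,0,0,0,0,0,20,0,0,0,0,0,10,0,0,0,0,0,0,0,0.096,0,0,0,0,0,0.096,0,0,0,0,0,0,0,0,0,0,0,0,0,0])

```text
clock: 18.9
eef_pos: [0.5023, 0.2844, 0.2673]
tool_rot: [0.059, 0.994, -0.095, -0.006]
ft_force: [-0.3, 0.4, -3.6]
grip_width: 0.0156
```

```bash
python3 - <<'E'
from h import *
p,R=pose()
S=np.array([.507,.326,0]);n=np.array([np.cos(np.radians(83.3)),np.sin(np.radians(83.3)),0]);yy=np.array([-n[1],n[0],0])
print('TCP stand',(p-S)@n,(p-S)@yy,p[2])
for nm in['wrist','side','top']:
    c=snap(nm,nm+'7.png');np.savez(nm+'7.npz',**c)
E
```

```text
t 18.9 p [0.5023 0.2844 0.2673] tx [-0.993  0.117 -0.   ] ty [ 0.115  0.975 -0.19 ] tz [-0.022 -0.188 -0.982] psi 83.25 F [-0.3  0.4 -3.6] w 0.0156
TCP stand -0.041815502491837235 -0.00022708943779223872 0.2672808653462285
```

View pics/wrist7.png

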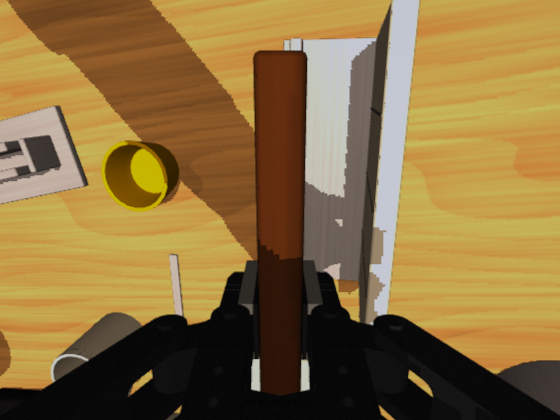

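View pics/side7.png

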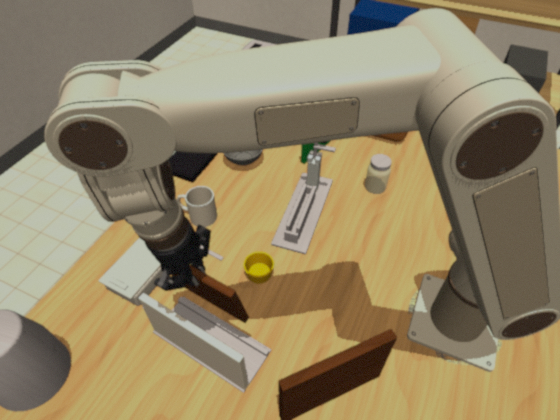

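View pics/top7.png

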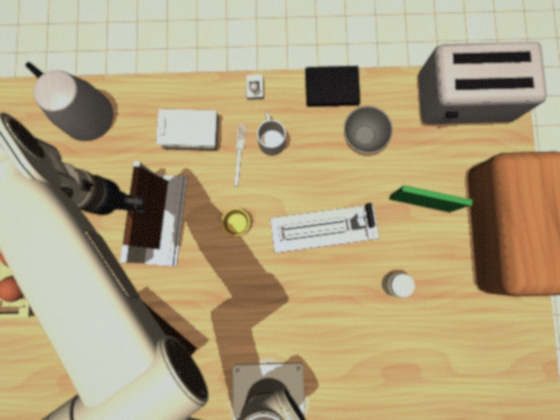

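The wrist view shows the board held square (its edge runs from (280,60) to (280,390)), with the panel to its right and the tray and lip below. Refining the stand pose and the board-in-hand offset from these views.

```bash
python3 - <<'E'
from h import *
p,R=pose()
S=np.array([.507,.326,0]);n=np.array([np.cos(np.radians(83.3)),np.sin(np.radians(83.3)),0]);yy=np.array([-n[1],n[0],0])
for nm in['wrist','side','top']:
    c=dict(np.load(nm+'7.npz'));W=pts(c);T=(W-p)@R
    m=(abs(T[...,1])<.012)&(abs(T[...,0])<.1)&(T[...,2]<-.012)&(T[...,2]>-.035)&(abs(T[...,0])>.025)
    if m.sum()>20: 
        print(nm,'board topedge tool z',np.nanmedian(T[m][:,2]),'x range',np.percentile(T[m][:,0],[1,99]),'y',np.percentile(T[m][:,1],[2,98]), m.sum())
    m=(abs(T[...,1])<.03)&(abs(T[...,0])<.1)&(T[...,2]>.025)&(T[...,2]<.13)
    if m.sum()>50:
        P=T[m];mu=P.mean(0);v=np.linalg.svd(P-mu,full_matrices=False)[2][2];print(nm,'face',m.sum(),mu,v, 'zmax',np.percentile(P[:,2],99.5))
    s=np.stack([(W-S)@n,(W-S)@yy,W[...,2]],-1)
    m=(s[...,2]>.15)&(s[...,2]<.16)&(abs(s[...,1])<.14)&(s[...,0]>-.01)&(s[...,0]<.03)
    if m.sum()>20:print(nm,'panel top',m.sum(),cv2.minAreaRect((s[m][:,:2]*1000).astype(np.float32)))
    m=(s[...,2]>.015)&(s[...,2]<.021)&(abs(s[...,1])<.14)&(s[...,0]<-.05)&(s[...,0]>-.1)
    if m.sum()>20:print(nm,'lip',m.sum(),cv2.minAreaRect((s[m][:,:2]*1000).astype(np.float32)))
    m=(s[...,2]>.02)&(s[...,2]<.15)&(abs(s[...,1])<.12)&(abs(s[...,0])<.008)
    if m.sum()>20:
        P=s[m];print(nm,'panel face x',m.sum(),np.median(P[:,0]))
E
```

```text
t 19.05 p [0.5023 0.2841 0.2679] tx [-0.993  0.118 -0.001] ty [ 0.116  0.975 -0.19 ] tz [-0.022 -0.188 -0.982] psi 83.22 F [-0.3  0.7 -3.8] w 0.0149
wrist board topedge tool z -0.018142850436862153 x range [-0.03267996  0.08837567] y [-0.00612615  0.00907556] 10985
wrist panel top 8302 ((9.572264671325684, 20.92706298828125), (214.95758056640625, 16.641836166381836), 89.78292083740234)
wrist lip 154 ((-74.0124282836914, 123.83586883544922), (10.677947044372559, 12.14327335357666), 89.74002838134766)
wrist panel face x 2612 0.001692012758448829
side board topedge tool z -0.0179063580379811 x range [0.02550611 0.08899663] y [-0.00725873  0.00814259] 319
side face 716 [0.03679779 0.00614555 0.07824027] [0.04012282 0.99914176 0.01029098] zmax 0.12913212175501584
side panel top 1040 ((8.913861274719238, 1.19281005859375), (258.57275390625, 17.574691772460938), 89.89057159423828)
side lip 503 ((-74.58842468261719, -0.13360595703125), (258.5843505859375, 13.441018104553223), 89.91693878173828)
top board topedge tool z -0.017745940245605774 x range [-0.08820953  0.08829971] y [-0.01019183  0.0061927 ] 434
top face 1534 [ 0.00103248 -0.00910912  0.07463388] [4.00669250e-04 9.99993218e-01 3.66108673e-03] zmax 0.12863885877364065
top panel top 146 ((7.067999839782715, -0.720306396484375), (258.2000427246094, 18.302515029907227), 89.78055572509766)
top lip 303 ((-76.51978302001953, -0.2877197265625), (13.162945747375488, 258.8102722167969), 0.08002500236034393)
top panel face x 211 0.00010903343102427539
```

Call:
play_rows(plan=[0,10,-2,0,0,0,0,3.8,19.6,0,0,0,0,3.8,19.6,0,0,0,0,3.8,19.6,0,0,0,0,3.8,19.6,0,0,0,0,3.8,19.6,0,0,0,0,2.9,14.7,0,0,0,0,0,0,0,0,0])

```text
clock: 20.05
eef_pos: [0.5027, 0.2948, 0.1513]
tool_rot: [0.058, 0.994, -0.096, -0.007]
ft_force: [-0.5, 0.0, -3.0]
grip_width: 0.0146
```

```bash
cat >> h.py <<'E'
S=np.array([.507,.326,0]);n=np.array([np.cos(np.radians(83.3)),np.sin(np.radians(83.3)),0]);yy=np.array([-n[1],n[0],0])
def sp():
    p,R=pose();f=p+R[:,2]*.132
    print('TCP stand',np.round(1000*np.array([(p-S)@n,(p-S)@yy,p[2]]),1),'foot',np.round(1000*np.array([(f-S)@n,(f-S)@yy,f[2]]),1),'lean',round(np.degrees(np.arcsin(-R[:,2]@n)),1))
    return p,R
E
python3 -c "
from h import *
sp();snap('side','side8.png');snap('wrist','wrist8.png')"
```

```text
t 20.05 p [0.5027 0.2948 0.1513] tx [-0.993  0.117  0.002] ty [ 0.114  0.975 -0.192] tz [-0.024 -0.191 -0.981] psi 83.33 F [-0.5  0.  -3. ] w 0.0146
TCP stand [-31.5   0.7 151.3] foot [-56.9   0.9  21.8] lean 11.1
```

View pics/side8.png

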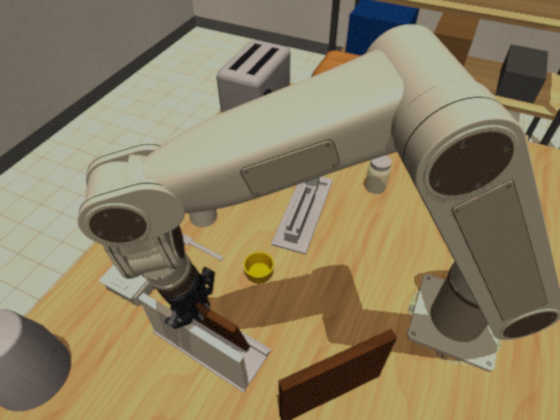

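View pics/wrist8.png

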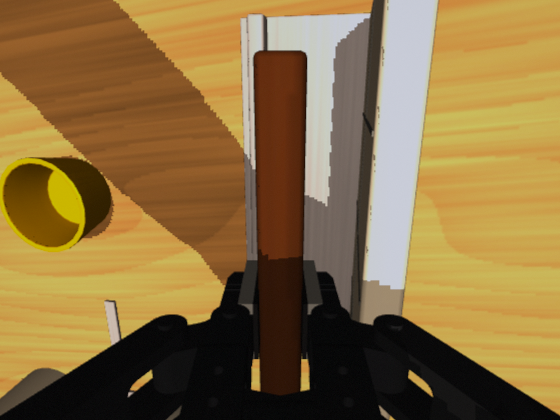

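The board hangs over the tray between the lip and the panel, with its foot about 14 mm up. Lowering to contact.

Call:
play_rows(plan=[0,0.8,4,0,0,0,0,0.8,4,0,0,0,0,0.6,3,0,0,0,0,0.3,1.5,0,0,0,0,0,0,0,0,0])

```text
clock: 20.78
eef_pos: [0.5033, 0.2951, 0.1396]
tool_rot: [0.058, 0.994, -0.096, -0.006]
ft_force: [0.1, -0.0, -4.3]
grip_width: 0.0154
```

Call:
play_rows(plan=[0,0.2,1,0,0,0,0,0.2,1,0,0,0,0,0,0,0,0,0])

```text
clock: 21.15
eef_pos: [0.5033, 0.2951, 0.1377]
tool_rot: [0.058, 0.994, -0.096, -0.006]
ft_force: [-0.6, -0.4, -3.0]
grip_width: 0.0153
```

```bash
python3 -c "
from h import *
sp()"
```

```text
t 21.15 p [0.5033 0.2951 0.1377] tx [-0.993  0.117  0.   ] ty [ 0.114  0.975 -0.191] tz [-0.022 -0.19  -0.982] psi 83.31 F [-0.6 -0.4 -3. ] w 0.0153
TCP stand [-31.1   0.  137.7] foot [-56.3   0.    8.1] lean 11.0
```

Call:
play_rows(plan=[0,-1.5,0.3,0,0,0,0,-1.5,0.3,0,0,0,0,-1,0.2,0,0,0,0,0,0,0,0,0])

```text
clock: 21.65
eef_pos: [0.5029, 0.291, 0.1378]
tool_rot: [0.058, 0.994, -0.096, -0.006]
ft_force: [-0.7, -0.1, -4.2]
grip_width: 0.0149
```

Call:
play_rows(plan=[0,-1,0.2,0,0,0,0,0,0,0,0,0])

```text
clock: 21.9
eef_pos: [0.5029, 0.2904, 0.1379]
tool_rot: [0.058, 0.994, -0.095, -0.005]
ft_force: [-0.5, 1.4, -3.6]
grip_width: 0.0151
```

Call:
play_rows(plan=[0,-1,0.2,0,0,0,0,0,0,0,0,0])

```text
clock: 22.15
eef_pos: [0.5028, 0.2898, 0.138]
tool_rot: [0.058, 0.994, -0.095, -0.005]
ft_force: [0.3, 2.6, -3.6]
grip_width: 0.0151
```

Lip contact felt (+2.6 N in y). Now down to the floor.

Call:
play_rows(plan=[0,0.1,0.7,0,0,0,0,0,0,0,0,0])

```text
clock: 22.4
eef_pos: [0.503, 0.2897, 0.1374]
tool_rot: [0.058, 0.994, -0.095, -0.005]
ft_force: [1.1, 3.7, -1.7]
grip_width: 0.015
```

Call:
play_rows(plan=[0,0.1,0.7,0,0,0,0,0,0,0,0,0])

```text
clock: 22.65
eef_pos: [0.5029, 0.2896, 0.137]
tool_rot: [0.058, 0.994, -0.095, -0.005]
ft_force: [0.5, 5.3, 1.3]
grip_width: 0.0148
```

```bash
python3 -c "
from h import *
sp()"
```

```text
t 22.65 p [0.5029 0.2896 0.137 ] tx [-0.993  0.116 -0.001] ty [ 0.114  0.975 -0.189] tz [-0.021 -0.188 -0.982] psi 83.31 F [0.5 5.3 1.3] w 0.0148
TCP stand [-36.6  -0.2 137. ] foot [-61.6  -0.3   7.4] lean 10.9
```

Foot is on the floor and against the lip, leaning 10.9°. Opening a little and drawing back along the tool axis so that the board tips onto the tiles.

Call:
play_rows(plan=[0,0,0,0,0,0,0,0,0,0,0,0,0,0,0,0,0,0,0,0,0,0,0,0], hand=33)

```text
clock: 23.15
eef_pos: [0.5026, 0.2885, 0.1361]
tool_rot: [0.058, 0.994, -0.096, -0.006]
ft_force: [-0.4, -0.1, -0.4]
grip_width: 0.0284
```

```bash
python3 -c "
from h import *
sp();snap('side','side9.png');snap('wrist','wrist9.png')"
```

```text
t 23.15 p [0.5026 0.2885 0.1361] tx [-0.993  0.117  0.   ] ty [ 0.115  0.975 -0.192] tz [-0.023 -0.19  -0.981] psi 83.3 F [-0.4 -0.1 -0.4] w 0.0284
TCP stand [-37.7   0.  136.1] foot [-63.    0.1   6.6] lean 11.1
```

View pics/wrist9.png

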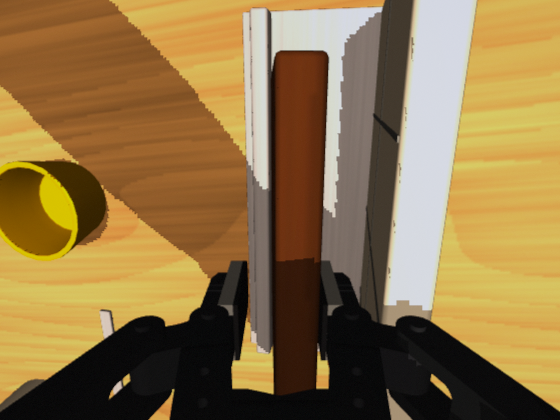

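The board (300,200) now rests on the panel-side finger, still square. Drawing back.

Call:
play_rows(plan=[0,0,-5,0,0,0,0,0,-6,0,0,0,0,0,-6,0,0,0,0,0,-6,0,0,0,0,0,-6,0,0,0,0,0,-8,0,0,0,0,0,-15,0,0,0,0,0,-25,0,0,0,0,0,-25,0,0,0,0,0,-25,0,0,0,0,0,0,0,0,0])

```text
clock: 24.62
eef_pos: [0.5065, 0.3141, 0.2638]
tool_rot: [0.058, 0.994, -0.094, -0.003]
ft_force: [0.1, 0.4, 0.5]
grip_width: 0.028
```

```bash
cat > chk.py <<'E'
from h import *
import sys
sp()
for nm in['wrist','side','top']:
    c=snap(nm,nm+sys.argv[1]+'.png');W=pts(c)
    s=np.stack([(W-S)@n,(W-S)@yy,W[...,2]],-1)
    hsv=cv2.cvtColor(c['frame'],cv2.COLOR_BGR2HSV)
    b=c['frame'].astype(int);red=(b[...,2]>1.5*b[...,0])&(b[...,2]<170)
    m=red&(abs(s[...,1])<.12)&(s[...,0]<.02)&(s[...,0]>-.09)&(s[...,2]>.01)&(s[...,2]<.2)
    if m.sum()<50: print(nm,'few');continue
    P=s[m];print(nm,m.sum(),'x,y,z 1%',np.round(np.percentile(P,1,axis=0),3),'99%',np.round(np.percentile(P,99,axis=0),3))
    f=P[(P[:,2]<.135)]
    if len(f)>50:
        mu=np.median(f,0);A=f[:,2];k=np.linalg.lstsq(np.c_[f[:,1:],np.ones(len(f))],f[:,0],rcond=None)[0]
        print('  face: dx/dy',round(k[0],4),'lean deg',round(np.degrees(np.arctan(k[1])),1),'x at z=0.012',round(k[1]*.012+k[2],4))
E
python3 chk.py 10
```

```text
t 24.62 p [0.5065 0.3141 0.2638] tx [-0.993  0.116 -0.004] ty [ 0.115  0.976 -0.187] tz [-0.018 -0.186 -0.982] psi 83.29 F [0.1 0.4 0.5] w 0.028
TCP stand [-11.8  -0.9 263.8] foot [-36.5  -1.5 134.1] lean 10.8
wrist 11539 x,y,z 1% [-0.063 -0.086  0.023] 99% [0.001 0.087 0.152]
  face: dx/dy 0.0044 lean deg 21.2 x at z=0.012 -0.0674
side 799 x,y,z 1% [-0.054 -0.066  0.03 ] 99% [-0.002  0.09   0.153]
  face: dx/dy 0.055 lean deg 20.2 x at z=0.012 -0.0657
top 2491 x,y,z 1% [-0.065 -0.084  0.021] 99% [-0.001  0.087  0.153]
  face: dx/dy 0.0089 lean deg 21.0 x at z=0.012 -0.0686
```

View pics/wrist10.png

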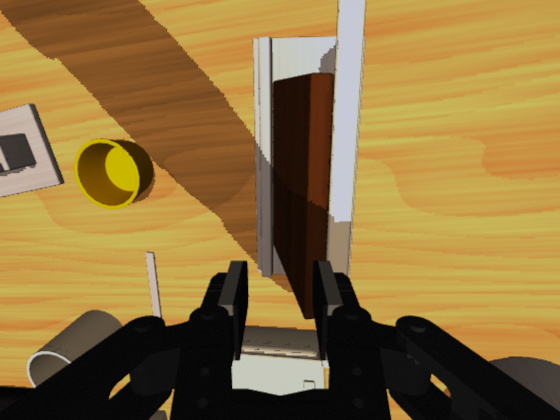

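View pics/side10.png

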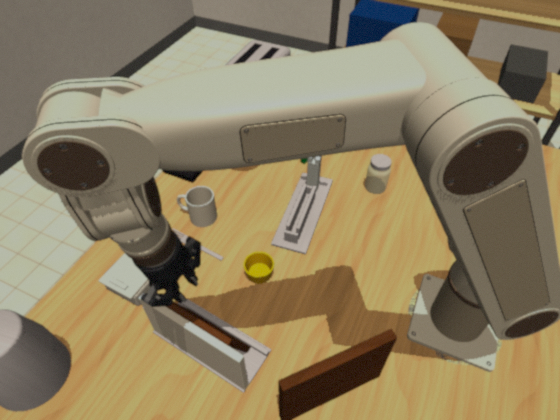

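```bash
python3 - <<'E'
from h import *
c=snap('wrist','wrist11.png');W=pts(c)
s=np.stack([(W-S)@n,(W-S)@yy,W[...,2]],-1)
b=c['frame'].astype(int);red=(b[...,2]>1.5*b[...,0])
for lo,hi in((-.08,-.03),(-.03,.03),(.03,.08)):
    w=(s[...,1]>lo)&(s[...,1]<hi)
    L=s[w&~red&(s[...,2]>.013)&(s[...,2]<.0225)&(s[...,0]<-.05)&(s[...,0]>-.1)]
    F=s[w&red&(s[...,2]>.03)&(s[...,2]<.13)&(s[...,0]<0)&(s[...,0]>-.08)]
    p=s[w&~red&(s[...,2]>.15)&(s[...,2]<.16)&(s[...,0]>-.02)&(s[...,0]<.04)]
    k=np.polyfit(F[:,2],F[:,0],1)
    print(len(L),'lip x',np.round(np.percentile(L[:,0],[2,50,98]),4),'lip z',np.round(np.median(L[:,2]),4),'face@11.7',round(np.polyval(k,.0117),4),'lean',np.degrees(np.arctan(k[0])).round(1),'panel top x',np.round(np.percentile(p[:,0],[2,98]),4) if len(p) else '')
im=c['frame'];cv2.imwrite('pics/crop11.png',cv2.resize(im[30:330,200:400],None,fx=2,fy=2,interpolation=2))
E
```

```text
476 lip x [-0.0803 -0.074  -0.0685] lip z 0.0181 face@11.7 -0.0678 lean 21.2 panel top x [0.0029 0.0174]
638 lip x [-0.0801 -0.0736 -0.0684] lip z 0.0182 face@11.7 -0.0675 lean 21.2 panel top x [0.0022 0.0174]
602 lip x [-0.0795 -0.0734 -0.0681] lip z 0.0182 face@11.7 -0.0673 lean 21.2 panel top x [0.0023 0.0175]
```

View pics/crop11.png

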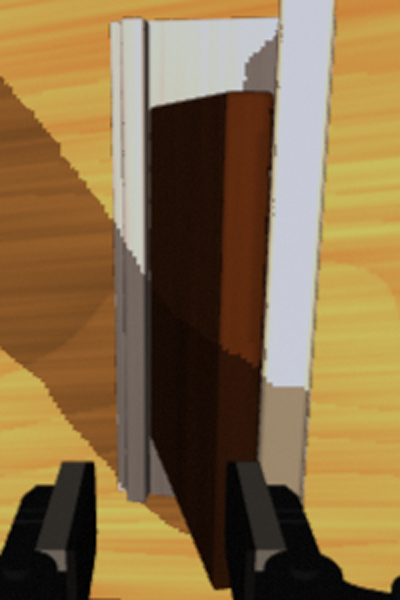

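The foot meets the lip along its whole length (lip inner edge -68.4 mm, face at -67.5 mm, within noise). Lean is 21.2° at all three stations, and the top edge is on the tiles. Backing off a little more and checking the whole scene.

Call:
play_rows(plan=[0,0,-25,0,0,0,0,0,-25,0,0,0,0,0,-15,0,0,0,0,0,0,0,0,0,0,0,0,0,0,0])

```text
clock: 25.45
eef_pos: [0.5066, 0.325, 0.3233]
tool_rot: [0.058, 0.994, -0.096, -0.007]
ft_force: [0.6, -0.5, 0.5]
grip_width: 0.028
```

```bash
python3 chk.py 12; python3 - <<'E'
from h import *
for nm in('top','side'):
    c=snap(nm);W=pts(c);x,y,z=np.moveaxis(W,-1,0)
    m=(abs(x-.474)<.05)&(abs(y+.26)<.04)&(z>.214)&(z<.235)
    if m.sum()>9:print(nm,'grip',cv2.minAreaRect((W[m][:,:2]*1000).astype(np.float32)),np.median(z[m]))
    for q in['lunchbox','fork','ramekin','bowl','mug','jar']:
        for r in bot.outline_of(q,nm)[:1]: print(nm,q,round(r['p'],2),np.round(np.nanmedian(W[r['mask']],0),3))
E
```

```text
t 25.45 p [0.5066 0.325  0.3233] tx [-0.993  0.117  0.002] ty [ 0.114  0.975 -0.192] tz [-0.024 -0.191 -0.981] psi 83.32 F [ 0.6 -0.5  0.5] w 0.028
TCP stand [-1.000e+00  2.000e-01  3.233e+02] foot [-26.4   0.5 193.8] lean 11.1
wrist 8353 x,y,z 1% [-0.064 -0.086  0.021] 99% [0.002 0.087 0.154]
  face: dx/dy 0.0057 lean deg 21.3 x at z=0.012 -0.0673
side 882 x,y,z 1% [-0.054 -0.089  0.033] 99% [-0.002  0.09   0.153]
  face: dx/dy 0.0551 lean deg 20.7 x at z=0.012 -0.0667
top 2493 x,y,z 1% [-0.065 -0.085  0.021] 99% [-0.001  0.087  0.153]
  face: dx/dy 0.0091 lean deg 21.0 x at z=0.012 -0.0686
top grip ((474.17742919921875, -262.47491455078125), (58.98041915893555, 15.172887802124023), 6.33441162109375) 0.22084161794706614
top lunchbox 0.68 [ 0.464 -0.262  0.212]
top fork 0.83 [0.687 0.07  0.004]
top ramekin 0.59 [0.489 0.081 0.011]
top bowl 0.84 [ 0.747 -0.308  0.026]
top mug 0.7 [ 0.735 -0.026  0.037]
top jar 0.89 [ 0.303 -0.347  0.108]
side lunchbox 0.91 [0.768 0.273 0.056]
side fork 0.66 [0.646 0.077 0.004]
side ramekin 0.81 [0.489 0.071 0.023]
side bowl 0.85 [ 0.731 -0.285  0.027]
side mug 0.65 [ 0.722 -0.017  0.056]
side jar 0.65 [ 0.3   -0.334  0.076]
```

View pics/top12.png

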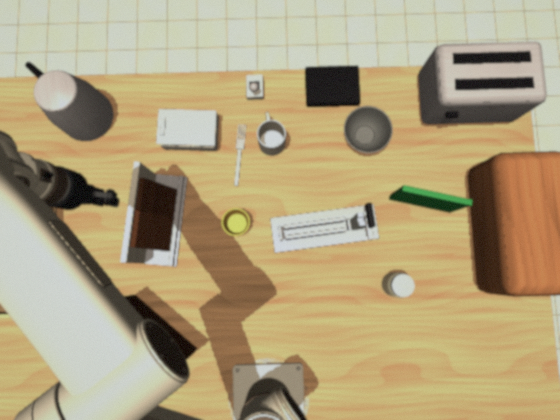

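The top view shows the board leaning at (155,215), the latch bar open at (370,215), and the bystanders at the same pixels as at the start. Handing in.

```bash
python3 -c "
from workcell import bot
print(bot.job_done())"
```

```text
the job is handed in; nothing more can be done
None
```

The walnut board is out of its slot and leaning against the tiled panel. The latch is latched open, and I handed the job in with the clock at about 26 s. I pulled the T grip up, turned it a quarter turn anticlockwise, set it on its collar and let go. Then I lifted the board straight out, set its foot in the tray against the lip, and let it tip back onto the tiles.

**Last checks:**
- **Board:** it leans about 21°, is centred on the panel to within about 1 mm and is square to it to within about 0.5°. The foot is within about 1 mm of the lip, which is as fine as I could measure.
- **Latch:** the bar is raised 10 mm and turned 90°.
- **Robot:** the gripper is well clear of everything.
- **Other things:** they sit at the same pixels in the top view as at the start.

**Disagreements:**
- The side camera's fit of the board's face gave about 3° out of square and a 20.7° lean. That view is partly blocked, so I trusted the wrist and top cameras.
- In the last look, the network took the latch for the lunch box in the top view. It also gave shifted points for the lunch box, fork and bowl; I put the shifts down to the arm blocking part of the view.

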